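# Pack the sample jars in the tray and cover it

## Robot

A 6-joint arm with a two-finger parallel gripper is mounted at the origin on the work surface. World frame = base frame: x ahead of the robot, y to its left, z up, the work surface at z = 0. Lengths are in m, angles in rad, forces in N, time in s.
With the tool pointing down it reaches from about 0.3 to 0.875 m from the base axis. Payload 6.4 kg.
Tool frame: the origin (TCP) lies between the finger pads; the fingertips stand 11 mm ahead of it and the grasp point (between the pads) lies 8 mm behind it (env.nose_length is the distance from the TCP to the fingertips, in m); z points along the fingers, y is the line along which they close (so a half turn about z gives the same grasp; the last joint's range is limited). The gripper opens to 85 mm and grips with 20 to 120 N. Pads are 22 mm wide; open, the fingers measure 114 mm over their backs; the gripper's body (76 mm by 85 mm) begins 54 mm behind the grasp point. The pads swing forward as they close: fully open they stand 13 mm farther back than shut.
Start: joints at [-1.344, 0.181, 1.607, -0, 1.354, -0.206], TCP at [0.241, -0.522, 0.242] pointing down, gripper open.
Joint ranges: [-2.99, 2.99], [-0.89, 2.07], [0.3, 2.58], [-1.14, 4.28], [0, 2.63], [-3.12, 3.12]. Speed limits (rad/s): [2.57, 2.57, 3.01, 3.14, 3.14, 3.14].

## Interface

Orientations are given as a unit quaternion [w, x, y, z].
In Python, from workcell import read_state, cams, env gives the robot as it stands.
- The arm moves only by the shell command python3 -m pendant 'ROWS' [FORCE]. ROWS is JSON, a list of rows, each a list of 7 numbers: the shift along the tool's x, y, z as a fraction of full scale, then the turn, a rotation vector about the tool's x, y, z as a fraction of full scale, then the opening, from -1 (shut) to 1 (fully open). A call has 1 to 8 rows; each row shifts and turns the commanded pose from where the row before left it, along the tool's axes as they then stand; what a row does not reach is not made up. Full scale, the value 1, is 0.02 m for a shift and 0.1 rad for a turn. A row lasts 1/12 s, in which the tool goes at most 41.7 mm and 7.16 degrees, less where a joint would pass 70% of its speed; a pose out of reach is approached as far as the arm can. A call with a number of a shift or a turn outside -1 to 1 is refused whole. A call with a gripper value outside its range is refused whole. The fingers move at their own pace and stop on an object; FORCE is the grip in N (left out, the last holds). Time passes only in rows, so rows that do not move let the fingers close. It gives the time, the measured TCP pose, the force, the opening and the grip force at its end, in the units of the state.
- read_state(): the state, without advancing time (a new reading comes with each control period).
- cams.snapshot(name): name is "scene" or "top"; returns the picture (420x560x3 uint8, red, green, blue); there is no depth.
- cams.get_calibration(name): a dict with "intrinsics" (3x3 intrinsics, pixels), "k1" (the pictures are not rectified: a ray, as slopes to the right and down, at radius r is drawn at 1 + k1 r^2 times it, then the intrinsics apply), "rvec" (rotation vector, rad) and "tvec" (3), from world to camera coordinates, as OpenCV has them. Camera axes: x right, y down, z forward; pixel columns grow to the right and rows downward; lengths in m; the calibration is good to about 2 mm. A picture is of the moment at which its call begins. get_calibration takes no time and is no camera call.
- env.close_job(): hands the job in; it is judged then, once.
The state is a dict: "time_s": time; "joint_pos": joint angles; "qvel": joint speeds; "joint_efforts": joint torques, N m; "tcp_pos": TCP position; "orientation": TCP orientation; "ft_force": force on the tool from outside, world axes, zero at the start; "wrist_torque": the same for the moment, N m; "opening": finger opening in m; "finger_force": force on a finger pad.
Only numpy, scipy, OpenCV 4.12 (cv2) and the standard library are available. Lean on these libraries where they do the work, as an engineer would, in place of code of your own. Each camera call takes 0.05 s, during which the arm holds its last target. There are 200 camera calls.

## Task

Take the three amber jars from the slanted rack and stand them in the empty corners of the steel tray, so that with the jar already there four jars stand upright, one per corner, each snug against both sides of its corner. Then put the amber light-protection cover over them, down around the tray's raised edge until it sits fully home and level. Set the glass and the cover down gently, and leave the wash bottle, the reagent bottle and the beaker where they are.

Things in the scene. Friction and masses are not known exactly. Their poses are not given: they have to be found in the camera images.
- jar_a: Amber glass sample jar with a flat white screw cap and a white paper band, a plain cylinder 50 mm in diameter and 72 mm tall (cap: the top 20 mm, same diameter), closed, about 140 g. Origin: centre of its underside; z along its axis towards the cap. It starts in the slanted rack, leaning 30 degrees with its cap towards the rack's front, its foot close to the rack's ledge.
- jar_b: Amber glass sample jar with a flat white screw cap and a white paper band, a plain cylinder 50 mm in diameter and 72 mm tall (cap: the top 20 mm, same diameter), closed, about 140 g. Origin: centre of its underside; z along its axis towards the cap. It starts in the slanted rack like jar_a, in the middle place.
- jar_c: Amber glass sample jar with a flat white screw cap and a white paper band, a plain cylinder 50 mm in diameter and 72 mm tall (cap: the top 20 mm, same diameter), closed, about 140 g. Origin: centre of its underside; z along its axis towards the cap. It starts in the slanted rack like jar_a, in the last place.
- jar_d: Amber glass sample jar with a flat white screw cap and a white paper band, a plain cylinder 50 mm in diameter and 72 mm tall (cap: the top 20 mm, same diameter), closed, about 140 g. Origin: centre of its underside; z along its axis towards the cap. It already stands upright in one corner of the tray, within 1 mm of both sides.
- rack: White slanted bench rack, fixed, 272 mm wide (y), 95 mm deep. Its deck rises 30 degrees towards its own +x, 32 mm above the bench at the front, 74 mm at the back; the front, towards the robot or the tray, has a ledge 14 mm high. The jars stand square to the deck 80 mm apart, 12 mm high strips between. Nothing is above. Origin: on the bench, mid-width, 50 mm behind the ledge; z up.
- tray: Square steel tray, fixed: base 196 x 196 mm, 6 mm thick; on it a raised edge 5 mm thick and 20 mm high round an inside of 150 x 150 mm. The base outside the edge is the cover's seat. Sides along its x and y. A jar touching both sides of a corner is centred 50 mm from the tray's centre along x and y. Origin: centre of the underside, on the bench; z up.
- cover: Loose amber cover, an upturned square box, 171 mm outside, 165 mm inside (2.5 mm free all round the tray's edge; fits four ways), 89 mm tall, 86 deep, 320 g. On top a white block handle 60 mm long (x), 16 thick (y), 36 high, centred. Origin: centre of the lower rim; z up. Seated: origin 6 mm above the tray's; caught on the raised edge: up to 26 mm.
- wash_bottle: White squeeze wash bottle with a red cap and a bent red spout reaching 55 mm out, 66 mm in diameter, 200 mm tall; to be left alone. Origin: centre of its underside.
- reagent_bottle: Amber reagent bottle with an orange cap, 68 mm in diameter, 130 mm tall; to be left alone. Origin: centre of its underside.
- beaker: Empty glass beaker, 68 mm in diameter, 90 mm tall; to be left alone. Origin: centre of its underside.
Mind the look-alikes: they are no part of the job. What is shaped like the jar_c but blue is not meant. What is shaped like the jar_b but purple is not meant.

How it is judged:
At the end, for the whole second after the job is handed in: One jar in each tray corner, its centre 47.5 mm or more from the tray's centre along both tray axes (within 2.5 mm of both sides), upright within 3 degrees, on the base, at rest; the cover over them, its rim within 3 mm of the tray's base, level within 1.4 degrees, centred within 6 mm, at rest (((x of jar_a in the frame of tray above 0.0475 m and y of jar_a in the frame of tray above 0.0475 m) or (x of jar_b in the frame of tray above 0.0475 m and y of jar_b in the frame of tray above 0.0475 m) or (x of jar_c in the frame of tray above 0.0475 m and y of jar_c in the frame of tray above 0.0475 m) or (x of jar_d in the frame of tray above 0.0475 m and y of jar_d in the frame of tray above 0.0475 m)) and ((x of jar_a in the frame of tray above 0.0475 m and y of jar_a in the frame of tray below -0.0475 m) or (x of jar_b in the frame of tray above 0.0475 m and y of jar_b in the frame of tray below -0.0475 m) or (x of jar_c in the frame of tray above 0.0475 m and y of jar_c in the frame of tray below -0.0475 m) or (x of jar_d in the frame of tray above 0.0475 m and y of jar_d in the frame of tray below -0.0475 m)) and ((x of jar_a in the frame of tray below -0.0475 m and y of jar_a in the frame of tray above 0.0475 m) or (x of jar_b in the frame of tray below -0.0475 m and y of jar_b in the frame of tray above 0.0475 m) or (x of jar_c in the frame of tray below -0.0475 m and y of jar_c in the frame of tray above 0.0475 m) or (x of jar_d in the frame of tray below -0.0475 m and y of jar_d in the frame of tray above 0.0475 m)) and ((x of jar_a in the frame of tray below -0.0475 m and y of jar_a in the frame of tray below -0.0475 m) or (x of jar_b in the frame of tray below -0.0475 m and y of jar_b in the frame of tray below -0.0475 m) or (x of jar_c in the frame of tray below -0.0475 m and y of jar_c in the frame of tray below -0.0475 m) or (x of jar_d in the frame of tray below -0.0475 m and y of jar_d in the frame of tray below -0.0475 m)) and angle between each of jar_a, jar_b, jar_c, jar_d's own z axis and vertical below 0.05 rad and z of each of jar_a, jar_b, jar_c, jar_d, cover in the frame of tray below 0.009 m and horizontal distance between each of jar_a, jar_b, jar_c, jar_d and tray below 0.075 m and linear speed of each of jar_a, jar_b, jar_c, jar_d, cover below 0.02 m/s and angle between cover's own z axis and vertical below 0.025 rad and horizontal distance between cover and tray below 0.006 m); the robot touches nothing.
It fails at once if a jar is struck or pressed hard against the tray (more than 60 N) (contact force between any of jar_a, jar_b, jar_c, jar_d and tray above 60 N).
It fails at once if the cover is pushed hard onto the tray or a jar (more than 60 N) (contact force between cover and tray above 60 N or contact force between cover and jar_a above 60 N or contact force between cover and jar_b above 60 N or contact force between cover and jar_c above 60 N or contact force between cover and jar_d above 60 N).
It fails at once if a jar is tipped over (more than 60 degrees from upright) (angle between any of jar_a, jar_b, jar_c, jar_d's own z axis and vertical above 1.05 rad).
It fails at once if the wash bottle, reagent bottle or beaker is moved by more than 15 mm or tipped (distance of any of wash_bottle, reagent_bottle, beaker from where it was at the start of the episode above 0.015 m or angle between any of wash_bottle, reagent_bottle, beaker's own z axis and vertical above 0.2 rad).
It also fails if it takes over 72 s, if anything falls off the work surface, if the arm or the gripper's body presses on something with over 40 N, if the wrist force passes 120 N, or if a joint passes its speed limit or range.

## Working session

There is one attempt and no reset: what is moved stays moved. The work goes in short steps, Python scripts to look and compute and a shell command to move; the robot and the scene stay as the last step left them, time stands still between calls to the robot, and variables do not carry over. Pictures are saved under pics/ and viewed, at most 10 in all, crops included, and the job is handed in when it is done.

```bash
ls; mkdir -p pics; python3 - <<'E'
from workcell import read_state,cams,env
import cv2,numpy as np
s=read_state();print(s['time_s'],s['tcp_pos'],s['orientation'],s['opening'])
for n in('scene','top'):
    im=cams.snapshot(n);cv2.imwrite(f'pics/{n}0.png',im[:,:,::-1]);c=cams.get_calibration(n);print(n,c)
E
```

```text
pics
0.0 [ 0.24104259 -0.52145516  0.24138346] [-8.75693662e-04  9.76681409e-01  2.14692009e-01 -1.75615314e-06] 0.08570954222739943
scene {'intrinsics': array([[529.02469667,   0.        , 272.28556425],
       [  0.        , 529.02469667, 210.13731207],
       [  0.        ,   0.        ,   1.        ]]), 'k1': -0.1882763659698395, 'rvec': array([ 1.36943147,  2.23450159, -0.86900537]), 'tvec': array([ 0.33508469, -0.35379918,  2.00664078])}
top {'intrinsics': array([[418.80491485,   0.        , 276.9657447 ],
       [  0.        , 418.80491485, 203.24854753],
       [  0.        ,   0.        ,   1.        ]]), 'k1': 0.03980513071498107, 'rvec': array([ 2.14070974, -2.0835613 ,  0.2074847 ]), 'tvec': array([-0.05201503,  0.60960361,  1.05521917])}
```

View pics/scene0.png

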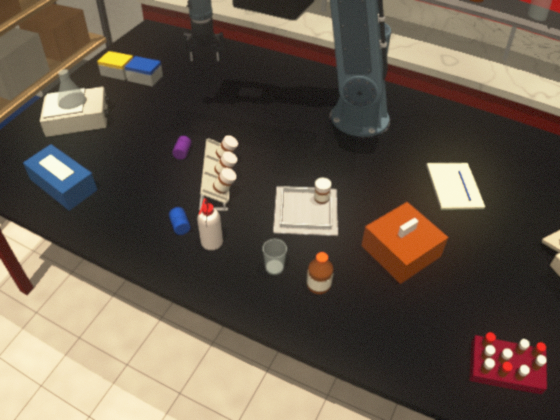

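View pics/top0.png

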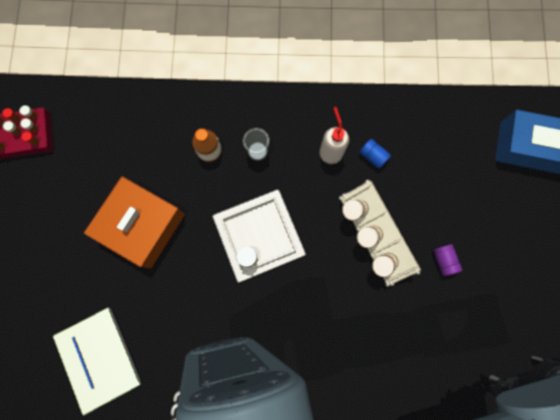

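```bash
cat >h.py <<'E'
import numpy as np,cv2
from scipy.spatial.transform import Rotation as R
from workcell import read_state,cams,env
def cal(n):
    c=cams.get_calibration(n);return c['intrinsics'],c['k1'],R.from_rotvec(c['rvec']).as_matrix(),np.array(c['tvec'])
def ray(n,uv):
    K,k,Rm,t=cal(n);uv=np.atleast_2d(uv).astype(float)
    p=cv2.undistortPoints(uv[:,None,:],K,np.array([k,0,0,0,0.]))[:,0]
    d=np.c_[p,np.ones(len(p))]@Rm
    return -Rm.T@t,d
def onz(n,uv,z):
    o,d=ray(n,uv);return o+d*((z-o[2])/d[:,2])[:,None]
def proj(n,P):
    K,k,Rm,t=cal(n)
    return cv2.projectPoints(np.atleast_2d(P).astype(float),cv2.Rodrigues(Rm)[0],t,K,np.array([k,0,0,0,0.]))[0][:,0]
def grab(n,f=None):
    im=cams.snapshot(n)
    if f: cv2.imwrite('pics/'+f,im[:,:,::-1])
    return im
def hsv(im): return cv2.cvtColor(im,cv2.COLOR_RGB2HSV)
E
python3 - <<'E'
from h import *
im=cv2.imread('pics/top0.png')
c=im[165:295,195:425];cv2.imwrite('pics/crop0.png',cv2.resize(c,None,fx=3.4,fy=3.4,interpolation=cv2.INTER_CUBIC))
H=cv2.cvtColor(im,cv2.COLOR_BGR2HSV)
m=((H[...,2]>90)&(H[...,1]<60)).astype(np.uint8)
for nm,box in(('tray',(180,300,200,320)),('rack',(170,300,325,430)),):
    mm=np.zeros_like(m);y0,y1,x0,x1=box;mm[y0:y1,x0:x1]=((H[...,2]>70))[y0:y1,x0:x1]
    cs=cv2.findContours(mm,cv2.RETR_EXTERNAL,cv2.CHAIN_APPROX_NONE)[0];k=max(cs,key=cv2.contourArea)
    r=cv2.minAreaRect(k);print(nm,r,cv2.boxPoints(r).round(1).tolist(),cv2.contourArea(k))
    print(cv2.approxPolyDP(k,5,True)[:,0].tolist())
mo=((H[...,0]<20)&(H[...,1]>150)&(H[...,2]>60)).astype(np.uint8);mo[:,:70]=0;mo[:170]=0;mo[:,200:]=0
k=max(cv2.findContours(mo,0,cv2.CHAIN_APPROX_NONE)[0],key=cv2.contourArea);print('cover',cv2.approxPolyDP(k,4,True)[:,0].tolist())
mh=((H[...,1]<90)&(H[...,2]>110)).astype(np.uint8);mh[:,:105]=0;mh[:,150:]=0;mh[:195]=0;mh[245:]=0
k=max(cv2.findContours(mh,0,cv2.CHAIN_APPROX_NONE)[0],key=cv2.contourArea);print('handle',cv2.minAreaRect(k),cv2.contourArea(k))
c=im[175:275,75:195];cv2.imwrite('pics/crop1.png',cv2.resize(c,None,fx=5,fy=5,interpolation=cv2.INTER_CUBIC))
E
```

```text
tray ((258.1551513671875, 235.137939453125), (73.53535461425781, 74.83522033691406), 68.19859313964844) [[209.8000030517578, 214.89999389648438], [279.20001220703125, 187.10000610351562], [306.6000061035156, 255.39999389648438], [237.10000610351562, 283.20001220703125]] 5282.5
[[278, 189], [212, 215], [238, 282], [305, 254]]
rack ((377.3892822265625, 234.91055297851562), (107.91167449951172, 42.95320510864258), 60.72474670410156) [[332.29998779296875, 198.3000030517578], [369.70001220703125, 177.3000030517578], [422.5, 271.5], [385.0, 292.5]] 3978.0
[[367, 179], [339, 196], [342, 213], [368, 249], [373, 271], [393, 285], [420, 267]]
cover [[121, 176], [84, 233], [136, 265], [149, 267], [183, 214]]
handle ((126.5230712890625, 218.68463134765625), (9.91075611114502, 25.17156219482422), 37.87498474121094) 180.0
```

View pics/crop0.png

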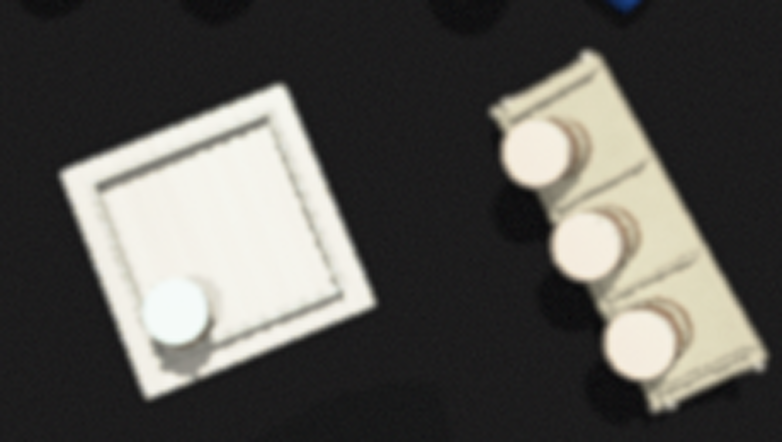

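View pics/crop1.png

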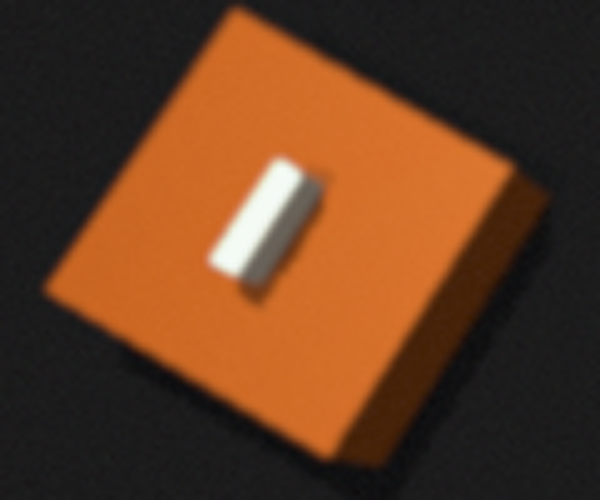

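The crop shows the tray, its corners at about (213,216), (279,190), (305,254), (238,282), with jar_d's cap at (247,257). The rack's caps are at (353,210), (368,237) and (383.5,266), leaning towards the tray. The cover's handle is at (126,218).

```bash
cat >m.py <<'E'
from h import *
def fitsq(k,n,z,half=None):
    """fit 4 edge lines to contour in world plane z, centre+angle"""
    P=onz(n,k.reshape(-1,2),z)[:,:2];r=cv2.minAreaRect(P.astype(np.float32))
    B=cv2.boxPoints(r);c=np.mean(B,0);L=[]
    for i in range(4):
        a,b=B[i],B[(i+1)%4];u=(b-a)/np.linalg.norm(b-a);nn=np.array([-u[1],u[0]])
        s=(P-a)@u;d=(P-a)@nn;m=(abs(d)<.012)&(s>.03)&(s<np.linalg.norm(b-a)-.03)
        vx,vy,x,y=cv2.fitLine(P[m].astype(np.float32),cv2.DIST_HUBER,0,.01,.01).ravel();L.append((vx,vy,x,y))
    C=[]
    for i in range(4):
        l,q=L[i-1],L[i];A=np.array([[l[0],-q[0]],[l[1],-q[1]]]);t=np.linalg.solve(A,[q[2]-l[2],q[3]-l[3]]);C.append([l[2]+t[0]*l[0],l[3]+t[0]*l[1]])
    C=np.array(C);e=np.diff(np.r_[C,C[:1]],axis=0);ang=np.degrees(np.arctan2(e[:,1],e[:,0]))
    return C.mean(0),ang.round(1),np.linalg.norm(e,axis=1).round(4)
if __name__=='__main__':
    im=cv2.imread('pics/top0.png');H=cv2.cvtColor(im,cv2.COLOR_BGR2HSV)
    def blob(m,x0,x1,y0,y1):
        mm=np.zeros(m.shape,np.uint8);mm[y0:y1,x0:x1]=m[y0:y1,x0:x1]
        return max(cv2.findContours(mm,0,cv2.CHAIN_APPROX_NONE)[0],key=cv2.contourArea)
    print('tray',fitsq(blob(H[...,2]>110,200,320,180,300),'top',.006))
    mo=(H[...,0]<20)&(H[...,1]>150)&(H[...,2]>150)|(H[...,1]<90)&(H[...,2]>110)
    print('cover top',fitsq(blob(mo,70,200,165,290),'top',.089))
    for v in (150,190):
        k=blob((H[...,1]<90)&(H[...,2]>v),105,150,195,245);r=cv2.minAreaRect(k);B=cv2.boxPoints(r)
        W=onz('top',B,.125)[:,:2];e=np.diff(W,axis=0);print('handle',r[0],W.mean(0),np.linalg.norm(e,axis=1),np.degrees(np.arctan2(e[:,1],e[:,0])))
    g=im.astype(int)
    for v in (200,215,225):
        mm=((g.min(2)>v)).astype(np.uint8);mm[:,:340]=0;mm[:,400:]=0;mm[:190]=0;mm[290:]=0
        for k in cv2.findContours(mm,0,cv2.CHAIN_APPROX_NONE)[0]:
            if cv2.contourArea(k)>120:print(v,cv2.minEnclosingCircle(k),cv2.contourArea(k))
    print(onz('top',[[352.9,210],[367.9,237.35],[383.5,266.2]],.108),onz('top',[246.8,256.8],.078))
    s=cv2.imread('pics/scene0.png');c=s[125:245,170:350];cv2.imwrite('pics/crop2.png',cv2.resize(c,None,fx=4.4,fy=4.4,interpolation=cv2.INTER_CUBIC))
    print(g[210,353],g[238,368],g[225,372])
E
python3 m.py
```

```text
tray (array([0.5330648 , 0.01422021], dtype=float32), array([ -66.6,   23.8,  113.8, -156.5], dtype=float32), array([0.1988, 0.1986, 0.1977, 0.1972], dtype=float32))
cover top (array([0.55067974, 0.33851495], dtype=float32), array([ -28. ,   62.1,  151.6, -117.9], dtype=float32), array([0.1685, 0.1683, 0.1683, 0.1694], dtype=float32))
handle (125.92308044433594, 218.1153564453125) [0.55027219 0.33799598] [0.06111336 0.0186158  0.06100393] [ -28.43133018 -121.63726456  151.37642753]
handle (125.69231414794922, 217.96151733398438) [0.55064343 0.33860234] [0.06111336 0.01718576 0.06101235] [ -28.43133018 -121.63788213  151.39120078]
200 ((382.7625732421875, 265.67877197265625), 9.618097305297852) 257.0
200 ((367.0970153808594, 236.6641845703125), 9.204401969909668) 237.0
200 ((352.40655517578125, 209.0607452392578), 9.080259323120117) 225.5
215 ((383.0, 265.5), 9.013978004455566) 221.0
215 ((367.22369384765625, 236.44737243652344), 8.735238075256348) 208.5
215 ((352.2755126953125, 209.1734619140625), 8.484405517578125) 199.0
[[ 0.58895905 -0.22926734  0.108     ]
 [ 0.52022542 -0.26603099  0.108     ]
 [ 0.4498364  -0.30304052  0.108     ]] [[0.46557892 0.03767182 0.078     ]]
[223 237 244] [224 237 244] [167 195 205]
```

```bash
sleep 1
```

```text
(no output)
```

View pics/crop2.png

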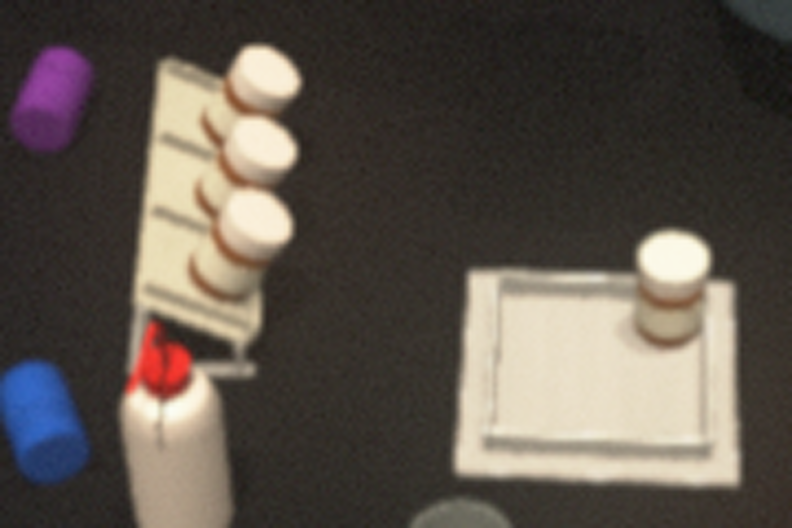

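The scene crop shows the caps at the upper left facing the tray, the jars' feet on the deck, and the rack's ledge on the tray side. jar_d is in the corner nearest the robot.

```bash
python3 - <<'E'
from h import *
caps=np.array([[352.35,209.15],[367.2,236.6],[382.9,265.6]])
for z in(.095,.108):
    W=onz('top',caps,z);print(z,W.round(4).tolist(),np.linalg.norm(W[2]-W[0]),np.degrees(np.arctan2(*(W[0]-W[2])[[1,0]])))
be=np.array([[592,50],[765,355]]);fe=np.array([[495,110],[655,410]])
tr=lambda c:(c+.5)/3.4-.5+[195,165]
for e,z in((be,.074),(fe,.046)):
    W=onz('top',tr(e),z);print(W.round(4).tolist(),np.linalg.norm(W[1]-W[0]),np.degrees(np.arctan2(*(W[0]-W[1])[[1,0]])))
# triangulate cap-top centres with the scene view
sc=(np.array([[257,223-5],[263,143],[268,70]])+.5)/4.4-.5+[170,125]
for a,b in zip(caps,sc):
    o1,d1=ray('top',a);o2,d2=ray('scene',b);d1=d1[0];d2=d2[0]
    t=np.linalg.lstsq(np.c_[d1,-d2],o2-o1,rcond=None)[0];p,q=o1+t[0]*d1,o2+t[1]*d2
    print('tri',((p+q)/2).round(4),np.linalg.norm(p-q).round(4))
s=read_state();print(proj('top',s['tcp_pos']),proj('scene',s['tcp_pos']))
E
```

```text
0.095 [[0.5937, -0.2302, 0.095], [0.5237, -0.267, 0.095], [0.4521, -0.3048, 0.095]] 0.16006055516909423 27.790884643508413
0.108 [[0.5911, -0.2279, 0.108], [0.5221, -0.2643, 0.108], [0.4513, -0.3016, 0.108]] 0.1580992245368199 27.790884643508416
[[0.6797, -0.278, 0.074], [0.4475, -0.4023, 0.074]] 0.2633555198796735 28.1671537125136
[[0.6359, -0.2063, 0.046], [0.4051, -0.3267, 0.046]] 0.26029444784731626 27.568742808196752
tri [ 0.5919 -0.2288  0.1045] 0.0006
tri [ 0.5223 -0.2647  0.1057] 0.0001
tri [ 0.4513 -0.3016  0.108 ] 0.0
[[511.88106175 370.7306652 ]] [[204.96506271  60.09605694]]
```

```bash
cat >p.py <<'E'
from h import *
import sys
f=np.array([np.cos(np.radians(117.9)),np.sin(np.radians(117.9)),0]);Z=np.array([0,0,1.])
ax=.5*f+np.sqrt(.75)*Z
def frame(y,z): y=y/np.linalg.norm(y);return np.c_[np.cross(y,z),y,z]
Rg=frame(-f*np.sqrt(.75)+.5*Z,-ax)
def down(yaw): a=np.radians(yaw);return frame(np.array([np.cos(a),np.sin(a),0]),-Z)
TC=np.array([.5331,.0142]);TA=np.radians(23.6)
tr=lambda x,y:TC+np.array([[np.cos(TA),-np.sin(TA)],[np.sin(TA),np.cos(TA)]])@[x,y]
caps={1:[.5920,-.2274,.1070],2:[.5217,-.2646,.1070],3:[.4511,-.3019,.1070]}
grasp=lambda i:np.array(caps[i])-.023*ax
def cur(): 
    s=read_state();q=s['orientation'];return np.array(s['tcp_pos']),R.from_quat([q[1],q[2],q[3],q[0]]).as_matrix(),s
def seg(P,Rc,pos,Rn):
    """turn first, then shift, each printed as n equal rows"""
    rv=R.from_matrix(Rc.T@Rn).as_rotvec()/.1;n=max(1,int(np.ceil(abs(rv).max())));print(' turn',n,(rv/n).round(2))
    d=Rn.T@(np.array(pos)-P)/.02;n=max(1,int(np.ceil(abs(d).max()-.02)));print(' shift',n,(d/n).round(3))
def go(*wps):
    P,Rc,s=cur();print('t',s['time_s'],P.round(4),s['ft_force'].round(1),s['opening'])
    for p,r in wps: seg(P,Rc,p,r);P,Rc=np.array(p),r
E
python3 - <<'E'
from p import *
g=grasp(3);go((g+.09*ax,Rg),(g,Rg))
E
```

```text
t 0.1 [ 0.2411 -0.5215  0.2415] [-0.3  0.9 -0.5] 0.08563199567764797
 turn 6 [-0.87  0.02 -0.09]
 shift 15 [ 0.961 -0.501  0.005]
 turn 1 [0. 0. 0.]
 shift 5 [ 0.  -0.   0.9]
```

```bash
python3 -m pendant '[[0,0,0,-0.87,0.02,-0.09,1],[0,0,0,-0.87,0.02,-0.09,1],[0,0,0,-0.87,0.02,-0.09,1],[0,0,0,-0.87,0.02,-0.09,1],[0,0,0,-0.87,0.02,-0.09,1],[0,0,0,-0.87,0.02,-0.09,1]]' 40
python3 -m pendant '[[0.96,-0.5,0,0,0,0,1],[0.96,-0.5,0,0,0,0,1],[0.96,-0.5,0,0,0,0,1],[0.96,-0.5,0,0,0,0,1],[0.96,-0.5,0,0,0,0,1],[0.96,-0.5,0,0,0,0,1],[0.96,-0.5,0,0,0,0,1],[0.96,-0.5,0,0,0,0,1]]'
python3 -m pendant '[[0.96,-0.5,0,0,0,0,1],[0.96,-0.5,0,0,0,0,1],[0.96,-0.5,0,0,0,0,1],[0.96,-0.5,0,0,0,0,1],[0.96,-0.5,0,0,0,0,1],[0.96,-0.5,0,0,0,0,1],[0.96,-0.5,0,0,0,0,1],[0,0,0,0,0,0,1]]'
python3 - <<'E'
from p import *
g=grasp(3);go((g,Rg));grab('top','hov.png');grab('scene','hovs.png')
P,Rc,s=cur()
for n in('top','scene'):print(n,proj(n,P),proj(n,P+.011*Rc[:,2]))
a=cv2.imread('pics/hov.png')[215:335,330:480];b=cv2.imread('pics/hovs.png')[60:180,160:310]
cv2.imwrite('pics/hovc.png',np.hstack([cv2.resize(a,(390,312),interpolation=2),cv2.resize(b,(390,312),interpolation=2)]))
E
```

```text
time_s: 0.6
tcp_pos: [0.2411, -0.5218, 0.2424]
orientation: [0.253, 0.937, 0.233, 0.061]
ft_force: [0.1, 0.2, -0.1]
opening: 0.085
finger_force: 0.0
time_s: 1.27
tcp_pos: [0.3446, -0.3877, 0.2015]
orientation: [0.251, 0.938, 0.233, 0.061]
ft_force: [-1.1, -1.0, -0.5]
opening: 0.0852
finger_force: 0.0
time_s: 1.93
tcp_pos: [0.4354, -0.2694, 0.1652]
orientation: [0.25, 0.937, 0.235, 0.061]
ft_force: [-0.8, -0.2, -0.3]
opening: 0.0856
finger_force: 0.0
t 1.9333 [ 0.4354 -0.2694  0.1652] [-0.8 -0.2 -0.3] 0.08559932652200476
 turn 1 [-0.04  0.01  0.04]
 shift 5 [-0.013  0.021  0.915]
top [[376.1166366 271.0399261]] [[377.23795897 270.17425343]]
scene [[240.16118542 126.50083673]] [[238.60616269 128.82252726]]
```

View pics/hovc.png

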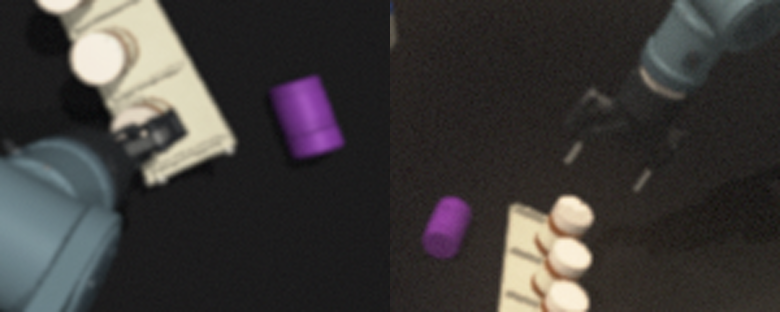

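The hand hovers over the jar nearest the robot (top, cap about (380,265)), its fingers straddling it up and down the slope. Next it goes down and grips.

```bash
python3 -m pendant '[[0,0,0.92,0,0,0,1],[0,0,0.92,0,0,0,1],[0,0,0.92,0,0,0,1],[0,0,0.92,0,0,0,1],[0,0,0.92,0,0,0,1]]' 40
python3 -m pendant '[[0,0,0,0,0,0,-1],[0,0,0,0,0,0,-1],[0,0,0,0,0,0,-1],[0,0,0,0,0,0,-1],[0,0,0,0,0,0,-1],[0,0,0,0,0,0,-1],[0,0,0,0,0,0,-1],[0,0,0,0,0,0,-1]]' 40
python3 - <<'E'
from p import *
print(grasp(3));go((grasp(3),Rg))
E
```

```text
time_s: 2.45
tcp_pos: [0.4555, -0.3144, 0.0867]
orientation: [0.251, 0.938, 0.233, 0.061]
ft_force: [-0.6, 0.3, 0.5]
opening: 0.0853
finger_force: 0.0
time_s: 3.12
tcp_pos: [0.4561, -0.3129, 0.0879]
orientation: [0.251, 0.937, 0.233, 0.061]
ft_force: [-3.8, 4.6, 7.1]
opening: 0.0487
finger_force: 42.1
[ 0.45648119 -0.3120633   0.08708142]
t 3.1167 [ 0.4561 -0.3129  0.0879] [-3.8  4.6  7.1] 0.04874347758455485
 turn 1 [-0.01  0.02  0.02]
 shift 1 [ 0.036 -0.045  0.02 ]
```

```bash
python3 -m pendant '[[0,0,-0.3,0,0,0,-1],[0,0,-0.8,0,0,0,-1],[0,0,-0.8,0,0,0,-1],[0,0,-0.8,0,0,0,-1],[0,0,-0.8,0,0,0,-1],[0,0,0,0,0,0,-1]]' 40
python3 - <<'E'
from p import *
c=tr(.0485,.0485);D=down(-66.4);P,_,s=cur();print(s['opening'])
go((P,D),([*c,.12],D),([*c,.06],D))
E
```

```text
time_s: 3.62
tcp_pos: [0.4406, -0.2818, 0.1506]
orientation: [0.252, 0.937, 0.234, 0.063]
ft_force: [0.6, -0.1, -1.0]
opening: 0.0487
finger_force: 41.8
0.04868297163845807
t 3.6167 [ 0.4406 -0.2818  0.1506] [ 0.6 -0.1 -1. ] 0.04868297163845807
 turn 6 [ 0.88 -0.03  0.12]
 shift 1 [0. 0. 0.]
 turn 1 [0. 0. 0.]
 shift 15 [ 0.839 -0.942  0.102]
 turn 1 [0. 0. 0.]
 shift 3 [0. 0. 1.]
```

```bash
python3 -m pendant '[[0,0,0,0.88,-0.03,0.12,-1],[0,0,0,0.88,-0.03,0.12,-1],[0,0,0,0.88,-0.03,0.12,-1],[0,0,0,0.88,-0.03,0.12,-1],[0,0,0,0.88,-0.03,0.12,-1],[0,0,0,0.88,-0.03,0.12,-1]]' 40
python3 -m pendant '[[0.84,-0.94,0.1,0,0,0,-1],[0.84,-0.94,0.1,0,0,0,-1],[0.84,-0.94,0.1,0,0,0,-1],[0.84,-0.94,0.1,0,0,0,-1],[0.84,-0.94,0.1,0,0,0,-1],[0.84,-0.94,0.1,0,0,0,-1],[0.84,-0.94,0.1,0,0,0,-1],[0.84,-0.94,0.1,0,0,0,-1]]'
python3 -m pendant '[[0.84,-0.94,0.1,0,0,0,-1],[0.84,-0.94,0.1,0,0,0,-1],[0.84,-0.94,0.1,0,0,0,-1],[0.84,-0.94,0.1,0,0,0,-1],[0.84,-0.94,0.1,0,0,0,-1],[0.84,-0.94,0.1,0,0,0,-1],[0.84,-0.94,0.1,0,0,0,-1],[0,0,0,0,0,0,-1]]'
python3 - <<'E'
from p import *
c=tr(.0485,.0485);D=down(-66.4);go(([*c,.06],D))
grab('scene','c1s.png');grab('top','c1t.png');P,Rc,s=cur()
print(np.degrees(np.arccos(-Rc[2,2])))
a=cv2.imread('pics/c1t.png')[165:295,195:345];b=cv2.imread('pics/c1s.png')[145:275,240:390]
cv2.imwrite('pics/c1.png',np.hstack([cv2.resize(a,(390,338),interpolation=2),cv2.resize(b,(390,338),interpolation=2)]))
E
```

```text
time_s: 4.12
tcp_pos: [0.44, -0.2824, 0.1476]
orientation: [-0.005, 0.979, 0.205, -0.001]
ft_force: [0.4, -1.1, -1.9]
opening: 0.049
finger_force: 42.0
time_s: 4.78
tcp_pos: [0.5024, -0.0893, 0.1316]
orientation: [-0.003, 0.979, 0.205, -0.001]
ft_force: [0.8, -0.2, -2.1]
opening: 0.049
finger_force: 42.4
time_s: 5.45
tcp_pos: [0.5574, 0.0812, 0.118]
orientation: [-0.003, 0.978, 0.207, -0.001]
ft_force: [-0.4, 0.9, -1.5]
opening: 0.0493
finger_force: 42.5
t 5.45 [0.5574 0.0812 0.118 ] [-0.4  0.9 -1.5] 0.04928327057654939
 turn 1 [-0.07  0.01  0.05]
 shift 3 [-0.01   0.053  0.966]
0.3760941071198736
```

View pics/c1.png

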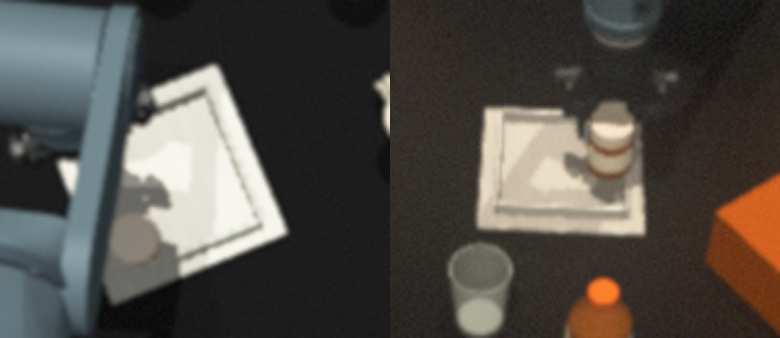

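The picture shows the jar upright in the fingers, over the corner on the cover side (scene, about (323,205)). Now it goes down in small steps.

```bash
python3 -m pendant '[[-0.01,0.053,0.95,-0.07,0,0.05,-1],[-0.01,0.053,0.95,0,0,0,-1],[-0.01,0.053,0.9,0,0,0,-1],[0,0,0.1,0,0,0,-1],[0,0,0,0,0,0,-1]]' 40
python3 -m pendant '[[0,0,0.08,0,0,0,-1],[0,0,0,0,0,0,-1]]' 
python3 -m pendant '[[0,0,0.08,0,0,0,-1],[0,0,0,0,0,0,-1]]'
```

```text
time_s: 5.97
tcp_pos: [0.5561, 0.0736, 0.0597]
orientation: [0.0, 0.979, 0.202, -0.002]
ft_force: [0.1, -0.4, -1.1]
opening: 0.049
finger_force: 42.5
time_s: 6.13
tcp_pos: [0.5583, 0.0741, 0.0605]
orientation: [0.001, 0.979, 0.203, 0.0]
ft_force: [0.3, 0.1, -1.9]
opening: 0.0491
finger_force: 42.5
time_s: 6.3
tcp_pos: [0.558, 0.0745, 0.0587]
orientation: [0.001, 0.979, 0.203, 0.0]
ft_force: [-0.2, -0.2, -2.0]
opening: 0.0492
finger_force: 42.5
```

```bash
for i in 1; do
python3 -m pendant '[[0,0,0.08,0,0,0,-1],[0,0,0,0,0,0,-1]]'
python3 -m pendant '[[0,0,0.08,0,0,0,-1],[0,0,0,0,0,0,-1]]'
python3 -m pendant '[[0,0,0.06,0,0,0,-1],[0,0,0,0,0,0,-1]]'; done | grep -E 'tcp|ft'
```

```text
tcp_pos: [0.5575, 0.0746, 0.0564]
ft_force: [-0.2, 1.0, -1.1]
tcp_pos: [0.5577, 0.0746, 0.0549]
ft_force: [0.2, -0.8, 0.2]
tcp_pos: [0.5579, 0.0746, 0.0549]
ft_force: [-3.9, -0.4, 10.1]
```

```bash
(
python3 -m pendant '[[0.08,0,-0.04,0,0,0,-1],[0.05,-0.1,0,0,0,0,-1],[0,0,0,0,0,0,-1]]'
python3 -m pendant '[[0.0,-0.06,0,0,0,0,-1],[0,0,0,0,0,0,-1]]'
python3 -m pendant '[[0.03,-0.03,0,0,0,0,-1],[0,0,0,0,0,0,-1]]') | grep -E 'tcp|ft'
python3 - <<'E'
from p import *
P,Rc,s=cur();c,q=np.cos(TA),np.sin(TA);M=np.array([[c,q],[-q,c]])
print(M@(P[:2]-TC),M@s['ft_force'][:2],s['ft_force'],Rc[:,1],np.degrees(np.arccos(-Rc[2,2])))
E
```

```text
tcp_pos: [0.5595, 0.0769, 0.0549]
ft_force: [-1.6, -4.4, 5.7]
tcp_pos: [0.5591, 0.0777, 0.0549]
ft_force: [-2.2, -5.1, 6.0]
tcp_pos: [0.5592, 0.0779, 0.055]
ft_force: [-2.0, -6.4, 6.3]
[0.04940307 0.04792141] [-4.36832068 -5.11501421] [-1.95517528 -6.43606134  6.26704972] [ 0.39796117 -0.91739581  0.00343971] 0.2349157838275248
```

```bash
cat >st.py <<'E'
from p import *
P,Rc,s=cur();c,q=np.cos(TA),np.sin(TA);M=np.array([[c,q],[-q,c]])
print('t%.1f'%s['time_s'],'tray xy mm',(1e3*(M@(P[:2]-TC))).round(1),'z',(1e3*P[2]).round(1),'F tray',(M@s['ft_force'][:2]).round(1),s['ft_force'][2].round(1),'tilt',np.degrees(np.arccos(-Rc[2,2])).round(2),'open',round(s['opening'],4))
E
python3 -m pendant '[[0,-0.06,-0.03,0,0,0,-1],[0,0,0,0,0,0,-1]]' >/dev/null; python3 st.py
python3 -m pendant '[[0.06,0,0,0,0,0,-1],[0,0,0,0,0,0,-1]]' >/dev/null; python3 st.py
python3 -m pendant '[[0,-0.06,0,0,0,0,-1],[0,0,0,0,0,0,-1]]' >/dev/null; python3 st.py
```

```text
t7.5 tray xy mm [49.3 50.2] z 54.9 F tray [-3.6 -3.8] 3.4 tilt 0.15 open 0.049
t7.7 tray xy mm [49.6 50.2] z 55.0 F tray [-9.6 -2.3] 8.3 tilt 0.28 open 0.0493
t7.9 tray xy mm [49.7 50.5] z 55.1 F tray [-9.2 -7.1] 6.3 tilt 0.3 open 0.0492
```

```bash
python3 -m pendant '[[0,0,0,0,0,0,0.2],[0,0,0,0,0,0,0.6],[0,0,0,0,0,0,1],[0,0,0,0,0,0,1],[0,0,-0.3,0,0,0,1],[0,0,-0.9,0,0,0,1],[0,0,-0.9,0,0,0,1],[0,0,-0.9,0,0,0,1]]' >/dev/null
python3 -m pendant '[[0,0,-0.9,0,0,0,1],[0,0,-0.9,0,0,0,1],[0,0,0,0,0,0,1]]'
python3 - <<'E'
from p import *
g=grasp(2);P,_,s=cur();go((g+.09*ax,Rg),(g,Rg))
E
```

```text
time_s: 8.8
tcp_pos: [0.5617, 0.0824, 0.1554]
orientation: [0.001, 0.979, 0.203, 0.003]
ft_force: [0.7, -0.3, 1.2]
opening: 0.0853
finger_force: 0.0
t 8.8 [0.5617 0.0824 0.1554] [ 0.7 -0.3  1.2] 0.08529371988713293
 turn 6 [-0.87  0.03 -0.13]
 shift 12 [-0.824  0.938  0.495]
 turn 1 [0. 0. 0.]
 shift 5 [ 0.  -0.   0.9]
```

```bash
python3 -m pendant '[[0,0,0,-0.87,0.03,-0.13,1],[0,0,0,-0.87,0.03,-0.13,1],[0,0,0,-0.87,0.03,-0.13,1],[0,0,0,-0.87,0.03,-0.13,1],[0,0,0,-0.87,0.03,-0.13,1],[0,0,0,-0.87,0.03,-0.13,1]]' 40 >/dev/null
python3 -m pendant '[[-0.824,0.938,0.495,0,0,0,1],[-0.824,0.938,0.495,0,0,0,1],[-0.824,0.938,0.495,0,0,0,1],[-0.824,0.938,0.495,0,0,0,1],[-0.824,0.938,0.495,0,0,0,1],[-0.824,0.938,0.495,0,0,0,1],[-0.824,0.938,0.495,0,0,0,1],[-0.824,0.938,0.495,0,0,0,1]]' >/dev/null
python3 -m pendant '[[-0.824,0.938,0.495,0,0,0,1],[-0.824,0.938,0.495,0,0,0,1],[-0.824,0.938,0.495,0,0,0,1],[-0.824,0.938,0.495,0,0,0,1],[0,0,0,0,0,0,1],[0,0,0,0,0,0,1]]'
python3 - <<'E'
from p import *
g=grasp(2);go((g,Rg));grab('top','hov2.png')
E
```

```text
time_s: 10.47
tcp_pos: [0.5031, -0.2362, 0.1608]
orientation: [0.251, 0.938, 0.233, 0.06]
ft_force: [0.1, 1.0, 0.1]
opening: 0.0853
finger_force: 0.0
t 10.4667 [ 0.5031 -0.2362  0.1608] [0.1 1.  0.1] 0.08526389685768485
 turn 1 [-0.01  0.04  0.01]
 shift 5 [0.032 0.024 0.865]
```

```bash
python3 -m pendant '[[0.03,0.024,0.865,0,0,0,1],[0.03,0.024,0.865,0,0,0,1],[0.03,0.024,0.865,0,0,0,1],[0.03,0.024,0.865,0,0,0,1],[0.03,0.024,0.865,0,0,0,1],[0,0,0,0,0,0,1]]' 
python3 -m pendant '[[0,0,0,0,0,0,-1],[0,0,0,0,0,0,-1],[0,0,0,0,0,0,-1],[0,0,0,0,0,0,-1],[0,0,0,0,0,0,-1],[0,0,0,0,0,0,-1],[0,0,0,0,0,0,-1]]' 40
python3 -m pendant '[[0,0,-0.3,0,0,0,-1],[0,0,-0.8,0,0,0,-1],[0,0,-0.8,0,0,0,-1],[0,0,-0.8,0,0,0,-1],[0,0,-0.8,0,0,0,-1],[0,0,0,0,0,0,-1]]'
python3 - <<'E'
from p import *
c=tr(.0475,-.0475);D=down(-66.4);P,_,s=cur()
go(([*c,.12],D),([*c,.06],D))
E
```

```text
time_s: 11.02
tcp_pos: [0.5266, -0.2724, 0.0842]
orientation: [0.25, 0.938, 0.235, 0.059]
ft_force: [-0.2, -0.4, 0.5]
opening: 0.0855
finger_force: 0.0
time_s: 11.6
tcp_pos: [0.5279, -0.2732, 0.0887]
orientation: [0.252, 0.937, 0.234, 0.061]
ft_force: [-2.0, 6.1, 5.3]
opening: 0.0488
finger_force: 40.9
time_s: 12.1
tcp_pos: [0.5122, -0.2426, 0.1515]
orientation: [0.253, 0.937, 0.234, 0.062]
ft_force: [1.7, -0.1, -1.1]
opening: 0.0489
finger_force: 41.7
t 12.1 [ 0.5122 -0.2426  0.1515] [ 1.7 -0.1 -1.1] 0.048920829760262324
 turn 6 [ 0.88 -0.03  0.13]
 shift 9 [ 0.941 -0.997  0.175]
 turn 1 [0. 0. 0.]
 shift 3 [0. 0. 1.]
```

```bash
python3 -m pendant '[[0,0,0,0.88,-0.03,0.13,-1],[0,0,0,0.88,-0.03,0.13,-1],[0,0,0,0.88,-0.03,0.13,-1],[0,0,0,0.88,-0.03,0.13,-1],[0,0,0,0.88,-0.03,0.13,-1],[0,0,0,0.88,-0.03,0.13,-1]]' >/dev/null
python3 -m pendant '[[0.94,-0.99,0.17,0,0,0,-1],[0.94,-0.99,0.17,0,0,0,-1],[0.94,-0.99,0.17,0,0,0,-1],[0.94,-0.99,0.17,0,0,0,-1],[0.94,-0.99,0.17,0,0,0,-1],[0.94,-0.99,0.17,0,0,0,-1],[0.94,-0.99,0.17,0,0,0,-1],[0.94,-0.99,0.17,0,0,0,-1]]'>/dev/null
python3 -m pendant '[[0.94,-0.99,0.17,0,0,0,-1],[0,0,0,0,0,0,-1],[0,0,0,0,0,0,-1]]' >/dev/null
python3 st.py; python3 - <<'E'
from p import *
c=tr(.0475,-.0475);D=down(-66.4);go(([*c,.058],D))
E
```

```text
t13.5 tray xy mm [ 46.9 -47.9] z 117.3 F tray [-0.5 -0. ] -1.5 tilt 0.33 open 0.0488
t 13.5167 [ 0.5953 -0.0109  0.1173] [-0.5 -0.2 -1.5] 0.04877603823852178
 turn 1 [-0.05  0.03 -0.  ]
 shift 3 [ 0.009 -0.007  0.989]
```

```bash
python3 -m pendant '[[0,0,0.98,-0.05,0.03,0,-1],[0,0,0.95,0,0,0,-1],[0,0,0.9,0,0,0,-1],[0,0,0,0,0,0,-1],[0,0,0,0,0,0,-1]]' >/dev/null; python3 st.py
python3 -m pendant '[[0,0,0.08,0,0,0,-1],[0,0,0,0,0,0,-1]]'>/dev/null; python3 st.py
python3 -m pendant '[[0,0,0.08,0,0,0,-1],[0,0,0,0,0,0,-1]]'>/dev/null; python3 st.py
```

```text
t13.9 tray xy mm [ 45.2 -49.3] z 60.6 F tray [-1.2  4.1] -1.9 tilt 0.1 open 0.049
t14.1 tray xy mm [ 46.5 -49.2] z 60.5 F tray [-1.   1.7] -2.5 tilt 0.09 open 0.0488
t14.3 tray xy mm [ 47.1 -49.2] z 59.1 F tray [-0.3  3.5] -0.8 tilt 0.15 open 0.0489
```

```bash

python3 -m pendant '[[0,0,0.08,0,0,0,-1],[0,0,0,0,0,0,-1]]'>/dev/null; python3 st.py
python3 -m pendant '[[0,0,0.08,0,0,0,-1],[0,0,0,0,0,0,-1]]'>/dev/null; python3 st.py
python3 -m pendant '[[0,0,0.06,0,0,0,-1],[0,0,0,0,0,0,-1]]'>/dev/null; python3 st.py
```

```text
t14.4 tray xy mm [ 47.1 -49.2] z 57.1 F tray [0.4 2.8] -0.5 tilt 0.14 open 0.049
t14.6 tray xy mm [ 46.8 -49.2] z 55.1 F tray [0.2 1.2] -1.0 tilt 0.1 open 0.0493
t14.8 tray xy mm [ 47.  -49.2] z 54.8 F tray [-1.3  2.9] 5.5 tilt 0.11 open 0.049
```

Down. Now the jar gets pushed snug: +x, then tray −y, which is tool +y.

```bash

python3 -m pendant '[[0.08,0.03,-0.01,0,0,0,-1],[0.05,0.03,0,0,0,0,-1],[0,0,0,0,0,0,-1]]'>/dev/null; python3 st.py
python3 -m pendant '[[0.06,0.0,0,0,0,0,-1],[0,0,0,0,0,0,-1]]'>/dev/null; python3 st.py
python3 -m pendant '[[0.05,0.03,0,0,0,0,-1],[0,0,0,0,0,0,-1]]'>/dev/null; python3 st.py
```

```text
t15.0 tray xy mm [ 48.1 -49.4] z 54.8 F tray [-7.6  5.5] 10.9 tilt 0.15 open 0.0485
t15.2 tray xy mm [ 49.2 -49.4] z 54.8 F tray [-7.2  5.5] 10.7 tilt 0.15 open 0.049
t15.3 tray xy mm [ 49.7 -49.5] z 54.9 F tray [-10.1   7.3] 14.0 tilt 0.26 open 0.0489
```

```bash
python3 -m pendant '[[0,0,0,0,0,0,0.2],[0,0,0,0,0,0,0.6],[0,0,0,0,0,0,1],[0,0,0,0,0,0,1],[0,0,-0.3,0,0,0,1],[0,0,-0.9,0,0,0,1],[0,0,-0.9,0,0,0,1],[0,0,-0.9,0,0,0,1]]' >/dev/null
python3 -m pendant '[[0,0,-0.9,0,0,0,1],[0,0,-0.9,0,0,0,1],[0,0,0,0,0,0,1],[0,0,0,0,0,0,1]]' | grep tcp
python3 - <<'E'
from p import *
g=grasp(1);go((g+.09*ax,Rg),(g,Rg))
E
```

```text
tcp_pos: [0.6014, -0.0121, 0.1516]
t 16.35 [ 0.6014 -0.0121  0.1516] [-0.7 -0.1 -0.6] 0.08538868657538934
 turn 6 [-0.87  0.03 -0.13]
 shift 7 [-0.779  0.991  0.461]
 turn 1 [0. 0. 0.]
 shift 5 [0.  0.  0.9]
```

```bash
python3 -m pendant '[[0,0,0,-0.87,0.03,-0.13,1],[0,0,0,-0.87,0.03,-0.13,1],[0,0,0,-0.87,0.03,-0.13,1],[0,0,0,-0.87,0.03,-0.13,1],[0,0,0,-0.87,0.03,-0.13,1],[0,0,0,-0.87,0.03,-0.13,1]]' 40 >/dev/null
python3 -m pendant '[[-0.78,0.99,0.46,0,0,0,1],[-0.78,0.99,0.46,0,0,0,1],[-0.78,0.99,0.46,0,0,0,1],[-0.78,0.99,0.46,0,0,0,1],[-0.78,0.99,0.46,0,0,0,1],[-0.78,0.99,0.46,0,0,0,1],[-0.78,0.99,0.46,0,0,0,1],[0,0,0,0,0,0,1]]' >/dev/null
python3 -m pendant '[[0,0,0,0,0,0,1]]'|grep -E 'tcp|ft'
python3 - <<'E'
from p import *
g=grasp(1);go((g,Rg))
E
```

```text
tcp_pos: [0.5743, -0.1985, 0.1624]
ft_force: [-0.5, 0.2, -0.6]
t 17.6 [ 0.5743 -0.1985  0.1624] [-0.5  0.2 -0.6] 0.08530216144203129
 turn 1 [-0.03  0.03 -0.  ]
 shift 5 [0.021 0.016 0.878]
```

```bash
python3 -m pendant '[[0.02,0.016,0.88,0,0,0,1],[0.02,0.016,0.88,0,0,0,1],[0.02,0.016,0.88,0,0,0,1],[0.02,0.016,0.88,0,0,0,1],[0.02,0.016,0.88,0,0,0,1],[0,0,0,0,0,0,1]]' | grep -E 'tcp|ft'
python3 -m pendant '[[0,0,0,0,0,0,-1],[0,0,0,0,0,0,-1],[0,0,0,0,0,0,-1],[0,0,0,0,0,0,-1],[0,0,0,0,0,0,-1],[0,0,0,0,0,0,-1],[0,0,0,0,0,0,-1]]' 40
python3 -m pendant '[[0,0,-0.3,0,0,0,-1],[0,0,-0.8,0,0,0,-1],[0,0,-0.8,0,0,0,-1],[0,0,-0.8,0,0,0,-1],[0,0,-0.8,0,0,0,-1],[0,0,0,0,0,0,-1]]'
python3 - <<'E'
from p import *
c=tr(-.0475,-.0475);D=down(-66.4)
go(([*c,.13],D),([*c,.06],D))
E
```

```text
tcp_pos: [0.5966, -0.2353, 0.0837]
ft_force: [-0.5, 0.1, -0.0]
time_s: 18.68
tcp_pos: [0.5988, -0.2357, 0.0893]
orientation: [0.251, 0.937, 0.234, 0.063]
ft_force: [-2.1, 6.1, 4.0]
opening: 0.049
finger_force: 41.4
time_s: 19.18
tcp_pos: [0.5831, -0.2051, 0.1522]
orientation: [0.252, 0.937, 0.234, 0.064]
ft_force: [0.9, -0.5, -1.0]
opening: 0.049
finger_force: 41.9
t 19.1833 [ 0.5831 -0.2051  0.1522] [ 0.9 -0.5 -1. ] 0.048958823046335045
 turn 6 [ 0.88 -0.04  0.13]
 shift 9 [-0.031 -0.964  0.124]
 turn 1 [0. 0. 0.]
 shift 4 [0.    0.    0.875]
```

```bash
python3 -m pendant '[[0,0,0,0.88,-0.04,0.13,-1],[0,0,0,0.88,-0.04,0.13,-1],[0,0,0,0.88,-0.04,0.13,-1],[0,0,0,0.88,-0.04,0.13,-1],[0,0,0,0.88,-0.04,0.13,-1],[0,0,0,0.88,-0.04,0.13,-1]]' >/dev/null
python3 -m pendant '[[-0.03,-0.96,0.12,0,0,0,-1],[-0.03,-0.96,0.12,0,0,0,-1],[-0.03,-0.96,0.12,0,0,0,-1],[-0.03,-0.96,0.12,0,0,0,-1],[-0.03,-0.96,0.12,0,0,0,-1],[-0.03,-0.96,0.12,0,0,0,-1],[-0.03,-0.96,0.12,0,0,0,-1],[-0.03,-0.96,0.12,0,0,0,-1]]'>/dev/null
python3 -m pendant '[[-0.03,-0.96,0.12,0,0,0,-1],[0,0,0,0,0,0,-1],[0,0,0,0,0,0,-1]]' >/dev/null
python3 st.py; python3 - <<'E'
from p import *
c=tr(-.0475,-.0475);D=down(-66.4);go(([*c,.060],D))
E
```

```text
t20.6 tray xy mm [-48.3 -47.5] z 127.7 F tray [ 0.7 -0.7] -0.8 tilt 0.46 open 0.0494
t 20.6 [ 0.5079 -0.0486  0.1277] [ 0.9 -0.4 -0.8] 0.04942913672886975
 turn 1 [-0.06  0.05 -0.03]
 shift 4 [0.01  0.    0.846]
```

```bash
python3 -m pendant '[[0.01,0,0.85,-0.06,0.05,-0.03,-1],[0.01,0,0.85,0,0,0,-1],[0.01,-0.02,0.85,0,0,0,-1],[0.01,-0.02,0.83,0,0,0,-1],[0,0,0,0,0,0,-1],[0,0,0,0,0,0,-1]]' >/dev/null; python3 st.py
python3 -m pendant '[[0,0,0.08,0,0,0,-1],[0,0,0,0,0,0,-1]]'>/dev/null; python3 st.py
python3 -m pendant '[[0,0,0.08,0,0,0,-1],[0,0,0,0,0,0,-1]]'>/dev/null; python3 st.py
```

```text
t21.1 tray xy mm [-46.7 -48.3] z 60.1 F tray [ 3.5 -0.4] -2.9 tilt 0.08 open 0.0491
t21.3 tray xy mm [-46.6 -48.3] z 59.5 F tray [ 2.6 -0.5] -2.5 tilt 0.13 open 0.0489
t21.4 tray xy mm [-46.7 -47.9] z 57.9 F tray [ 3.6 -1.6] -1.3 tilt 0.13 open 0.0492
```

```bash

python3 -m pendant '[[0,0,0.08,0,0,0,-1],[0,0,0,0,0,0,-1]]'>/dev/null; python3 st.py
python3 -m pendant '[[0,0,0.08,0,0,0,-1],[0,0,0,0,0,0,-1]]'>/dev/null; python3 st.py
python3 -m pendant '[[0,0,0.03,0,0,0,-1],[0,0,0,0,0,0,-1]]'>/dev/null; python3 st.py
```

```text
t21.6 tray xy mm [-46.7 -47.6] z 56.2 F tray [ 3.4 -1.2] -1.1 tilt 0.11 open 0.0491
t21.8 tray xy mm [-46.7 -47.7] z 55.9 F tray [-1.7  1.9] 14.2 tilt 0.07 open 0.0489
t21.9 tray xy mm [-46.7 -47.7] z 55.9 F tray [-3.8  3.4] 19.8 tilt 0.08 open 0.0489
```

```bash

python3 -m pendant '[[-0.04,0.08,-0.06,0,0,0,-1],[0,0,0,0,0,0,-1]]'>/dev/null; python3 st.py
python3 -m pendant '[[-0.06,0.06,0,0,0,0,-1],[0,0,0,0,0,0,-1]]'>/dev/null; python3 st.py
python3 -m pendant '[[-0.05,0.05,0,0,0,0,-1],[0,0,0,0,0,0,-1]]'>/dev/null; python3 st.py
```

```text
t22.1 tray xy mm [-47.  -48.8] z 55.9 F tray [4.9 2.2] 6.4 tilt 0.16 open 0.049
t22.3 tray xy mm [-47.2 -49.5] z 55.9 F tray [9.6 5.6] 4.4 tilt 0.28 open 0.0486
t22.4 tray xy mm [-47.9 -50.2] z 56.1 F tray [11.1  7.3] 4.5 tilt 0.31 open 0.0492
```

```bash

python3 -m pendant '[[-0.05,0.02,0,0,0,0,-1],[0,0,0,0,0,0,-1]]'>/dev/null; python3 st.py
python3 -m pendant '[[-0.05,0.02,0,0,0,0,-1],[0,0,0,0,0,0,-1]]'>/dev/null; python3 st.py
```

```text
t22.6 tray xy mm [-48.3 -50.2] z 56.3 F tray [12.8  9.2] 6.2 tilt 0.38 open 0.0491
t22.8 tray xy mm [-49.  -50.4] z 56.5 F tray [13.6 10.6] 6.4 tilt 0.41 open 0.0489
```

```bash
python3 -m pendant '[[0.03,-0.02,0,0,0,0,-1],[0,0,0,0,0,0,0.2],[0,0,0,0,0,0,0.6],[0,0,0,0,0,0,1],[0,0,0,0,0,0,1],[0,0,-0.3,0,0,0,1],[0,0,-0.9,0,0,0,1],[0,0,-0.9,0,0,0,1]]' >/dev/null
python3 -m pendant '[[0,0,-0.9,0,0,0,1],[0,0,-0.9,0,0,0,1],[0,0,-0.9,0,0,0,1],[0,0,-0.9,0,0,0,1],[0,0,-0.9,0,0,0,1],[0,0,0,0,0,0,1]]' | grep tcp
python3 - <<'E'
from p import *
Hc=np.array([.5505,.3384]);Dc=down(-118.1)
for y in(-118.1,61.9):
    D=down(y);go(([*Hc,.25],D),([*Hc,.108],D))
print(cur()[2]['joint_pos'].round(2))
E
```

```text
tcp_pos: [0.5084, -0.0545, 0.191]
t 23.9333 [ 0.5084 -0.0545  0.191 ] [0.8 0.  0.7] 0.08550002876599748
 turn 10 [ 0.   -0.01  0.9 ]
 shift 19 [-0.389 -0.964 -0.155]
 turn 1 [0. 0. 0.]
 shift 8 [0.    0.    0.888]
t 23.9333 [ 0.5084 -0.0545  0.191 ] [0.8 0.  0.7] 0.08550002876599748
 turn 23 [ 0.    0.   -0.97]
 shift 19 [ 0.389  0.964 -0.155]
 turn 1 [0. 0. 0.]
 shift 8 [0.    0.    0.888]
[-0.34  0.09  1.82 -0.    1.23  0.82]
```

```bash
python3 -m pendant '[[0,0,-0.3,0,0,0.9,1],[0,0,-0.3,0,0,0.9,1],[0,0,-0.3,0,0,0.9,1],[0,0,-0.3,0,0,0.9,1],[0,0,-0.3,0,0,0.9,1],[0,0,-0.3,0,0,0.9,1],[0,0,-0.3,0,0,0.9,1],[0,0,-0.3,0,0,0.9,1]]' >/dev/null
python3 -m pendant '[[0,0,-0.3,0,0,0.9,1],[0,0,-0.3,0,0,0.9,1],[-0.389,-0.964,0,0,0,0,1],[-0.389,-0.964,0,0,0,0,1],[-0.389,-0.964,0,0,0,0,1],[-0.389,-0.964,0,0,0,0,1],[-0.389,-0.964,0,0,0,0,1],[-0.389,-0.964,0,0,0,0,1]]' >/dev/null
python3 -m pendant '[[-0.389,-0.964,0,0,0,0,1],[-0.389,-0.964,0,0,0,0,1],[-0.389,-0.964,0,0,0,0,1],[-0.389,-0.964,0,0,0,0,1],[-0.389,-0.964,0,0,0,0,1],[-0.389,-0.964,0,0,0,0,1],[-0.389,-0.964,0,0,0,0,1],[-0.389,-0.964,0,0,0,0,1]]' >/dev/null
python3 -m pendant '[[-0.389,-0.964,0,0,0,0,1],[-0.389,-0.964,0,0,0,0,1],[-0.389,-0.964,0,0,0,0,1],[-0.389,-0.964,0,0,0,0,1],[-0.389,-0.964,0,0,0,0,1],[0,0,0,0,0,0,1],[0,0,0,0,0,0,1]]' >/dev/null
python3 - <<'E'
from p import *
D=down(-118.1);go(([.5505,.3384,.106],D))
grab('top','c2t.png');grab('scene','c2s.png')
a=cv2.imread('pics/c2t.png')[175:295,200:320];b=cv2.imread('pics/c2s.png')[160:280,250:370]
cv2.imwrite('pics/c2.png',np.hstack([cv2.resize(a,(395,395),interpolation=2),cv2.resize(b,(395,395),interpolation=2)]))
E
```

```text
t 26.5167 [0.5475 0.3396 0.2456] [-0.8 -0.6  0.2] 0.08553345626676709
 turn 1 [0.01 0.01 0.02]
 shift 7 [ 0.023 -0.003  0.997]
```

View pics/c2.png

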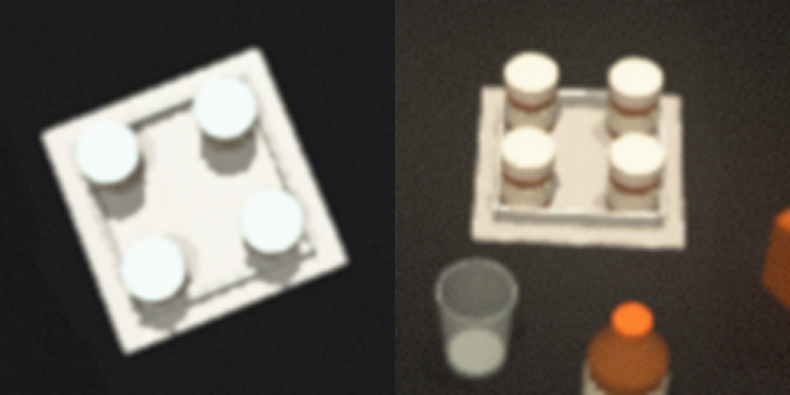

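All four jars stand upright, one per corner; in the crop the caps are at about (108,153), (225,107), (271,221) and (154,268). I'll check their spacing in the tray frame.

```bash
python3 - <<'E'
from p import *
im=cv2.imread('pics/c2t.png');g=im.astype(int)
c,q=np.cos(TA),np.sin(TA);M=np.array([[c,q],[-q,c]])
# caps are the bluish-white blobs; tray is yellowish
pts=(np.array([[108,153],[225,107],[271,221],[154,268]])+.5)/3.2917-.5+[200,175]
S=[]
for p in pts:
    x,y=p.round().astype(int)
    w=im[y-16:y+17,x-16:x+17]
    gr=cv2.resize(w,None,fx=6,fy=6,interpolation=2)
    gr=cv2.GaussianBlur(gr[...,0],(5,5),1)
    k=cv2.HoughCircles(gr,cv2.HOUGH_GRADIENT_ALT,1,200,param1=60,param2=.5,minRadius=48,maxRadius=66)
    if k is not None: h=(k[0,0,:2]+.5)/6-.5+[x-16,y-16];S.append(h);print('hough',k[0,0,2]/6,(1e3*(M@(onz('top',h,.078)[0,:2]-TC))).round(1))
    print('eye',(1e3*(M@(onz('top',p,.078)[0,:2]-TC))).round(1))
E
```

```text
hough 9.5024 [49.7 51. ]
eye [47.7 49.8]
eye [ 47.3 -49.8]
eye [-50.7 -49.4]
eye [-50.4  48.7]
```

The jars span 98 to 100 mm both ways, and the contact forces showed them touching the sides. So they are snug, and I go on to the cover.

```bash
python3 -m pendant '[[0.023,0,0.99,0,0,0.02,1],[0.023,0,0.99,0,0,0,1],[0.023,0,0.99,0,0,0,1],[0.023,0,0.99,0,0,0,1],[0.023,0,0.99,0,0,0,1],[0.023,0,0.9,0,0,0,1],[0,0,0,0,0,0,1],[0,0,0,0,0,0,1]]' | grep -E 'tcp|ft'
python3 - <<'E'
from p import *
D=down(-118.1);go(([.5505,.3384,.106],D))
E
```

```text
tcp_pos: [0.5499, 0.3366, 0.1289]
ft_force: [-0.6, 0.1, -0.0]
t 27.2833 [0.5499 0.3366 0.1289] [-0.6  0.1 -0. ] 0.0851600030067801
 turn 1 [ 0.02  0.01 -0.02]
 shift 2 [-0.009 -0.047  0.573]
```

```bash
python3 -m pendant '[[-0.01,-0.04,0.57,0,0,0,1],[-0.01,-0.04,0.55,0,0,0,1],[0,0,0,0,0,0,1],[0,0,0,0,0,0,1]]' | grep -E 'tcp|ft'
python3 -m pendant '[[0,0,0,0,0,0,-1],[0,0,0,0,0,0,-1],[0,0,0,0,0,0,-1],[0,0,0,0,0,0,-1],[0,0,0,0,0,0,-1],[0,0,0,0,0,0,-1],[0,0,0,0,0,0,-1],[0,0,0,0,0,0,-1]]' 70
python3 -m pendant '[[0,0,0,0,0,0,-1],[0,0,0,0,0,0,-1],[0,0,-0.1,0,0,0,-1],[0,0,-0.3,0,0,0,-1],[0,0,-0.6,0,0,0,-1],[0,0,0,0,0,0,-1]]'
```

```text
tcp_pos: [0.5505, 0.3394, 0.1068]
ft_force: [0.1, -0.0, 0.0]
time_s: 28.28
tcp_pos: [0.5512, 0.3396, 0.1079]
orientation: [-0.0, 0.97, -0.243, 0.0]
ft_force: [0.0, -0.2, 2.4]
opening: 0.0149
finger_force: 69.0
time_s: 28.78
tcp_pos: [0.5521, 0.34, 0.13]
orientation: [-0.001, 0.97, -0.243, 0.001]
ft_force: [1.4, 1.0, -2.6]
opening: 0.0151
finger_force: 68.4
```

```bash
python3 -m pendant '[[0,0,-0.8,0,0,0,-1],[0,0,-0.8,0,0,0,-1],[0,0,-0.8,0,0,0,-1],[0,0,-0.8,0,0,0,-1],[0,0,-0.8,0,0,0,-1],[0,0,-0.8,0,0,0,-1],[0,0,0,0,0,0,-1],[0,0,0,0,0,0,-1]]'
python3 - <<'E'
from p import *
D=down(-156.45);c=tr(.0003,.0002);go(([*c,.225],D),([*c,.145],D));print(c)
E
```

```text
time_s: 29.45
tcp_pos: [0.5516, 0.3398, 0.2246]
orientation: [-0.001, 0.97, -0.243, 0.001]
ft_force: [-0.4, -0.4, -4.3]
opening: 0.0149
finger_force: 68.8
t 29.45 [0.5516 0.3398 0.2246] [-0.4 -0.4 -4.3] 0.014879586613803281
 turn 7 [-0.   -0.    0.95]
 shift 15 [ 0.97   0.489 -0.001]
 turn 1 [0. 0. 0.]
 shift 4 [0. 0. 1.]
[0.53329484 0.01450338]
```

```bash
python3 -m pendant '[[0,0,0,0,0,0.5,-1],[0,0,0,0,0,0.95,-1],[0,0,0,0,0,0.95,-1],[0,0,0,0,0,0.95,-1],[0,0,0,0,0,0.95,-1],[0,0,0,0,0,0.95,-1],[0,0,0,0,0,0.95,-1],[0,0,0,0,0,0.45,-1]]' >/dev/null
python3 -m pendant '[[0.4,0.2,0,0,0,0,-1],[0.8,0.4,0,0,0,0,-1],[0.8,0.4,0,0,0,0,-1],[0.8,0.4,0,0,0,0,-1],[0.8,0.4,0,0,0,0,-1],[0.8,0.4,0,0,0,0,-1],[0.8,0.4,0,0,0,0,-1],[0.8,0.4,0,0,0,0,-1]]' >/dev/null
python3 -m pendant '[[0.8,0.4,0,0,0,0,-1],[0.8,0.4,0,0,0,0,-1],[0.8,0.4,0,0,0,0,-1],[0.8,0.4,0,0,0,0,-1],[0.8,0.4,0,0,0,0,-1],[0.8,0.4,0,0,0,0,-1],[0.8,0.4,0,0,0,0,-1],[0.8,0.4,0,0,0,0,-1]]' >/dev/null
python3 -m pendant '[[0.8,0.4,0,0,0,0,-1],[0.8,0.4,0,0,0,0,-1],[0.5,0.25,0,0,0,0,-1],[0,0,0,0,0,0,-1],[0,0,0,0,0,0,-1]]' 
python3 - <<'E'
from p import *
D=down(-156.45);c=tr(.0003,.0002);go(([*c,.145],D))
E
```

```text
time_s: 31.87
tcp_pos: [0.5345, 0.0153, 0.2229]
orientation: [-0.0, 0.837, -0.547, -0.0]
ft_force: [-0.9, 0.0, -3.5]
opening: 0.0146
finger_force: 68.6
t 31.8667 [0.5345 0.0153 0.2229] [-0.9  0.  -3.5] 0.014643114512231858
 turn 1 [0.   0.01 0.03]
 shift 4 [0.003 0.018 0.974]
```

```bash
python3 -m pendant '[[0,0.018,0.6,0,0,0.03,-1],[0,0.018,0.8,0,0,0,-1],[0,0.018,0.8,0,0,0,-1],[0,0.018,0.8,0,0,0,-1],[0,0,0.6,0,0,0,-1],[0,0,0.3,0,0,0,-1],[0,0,0,0,0,0,-1],[0,0,0,0,0,0,-1]]' | grep -E 'tcp|ft'
python3 st.py
python3 - <<'E'
from p import *
D=down(-156.45);c=tr(.0003,.0002);go(([*c,.135],D))
b=grab('scene','c3s.png')[135:290,240:400];cv2.imwrite('pics/c3.png',cv2.resize(b,None,fx=3.8,fy=3.8,interpolation=2)[:,:,::-1])
E
```

```text
tcp_pos: [0.5337, 0.0155, 0.1453]
ft_force: [-0.5, 0.1, -2.6]
t32.5 tray xy mm [1.  0.9] z 145.3 F tray [-0.4  0.3] -2.6 tilt 0.01 open 0.0147
t 32.5333 [0.5337 0.0155 0.1453] [-0.5  0.1 -2.6] 0.014740456074880873
 turn 1 [-0.    0.    0.01]
 shift 1 [0.037 0.037 0.517]
```

View pics/c3.png

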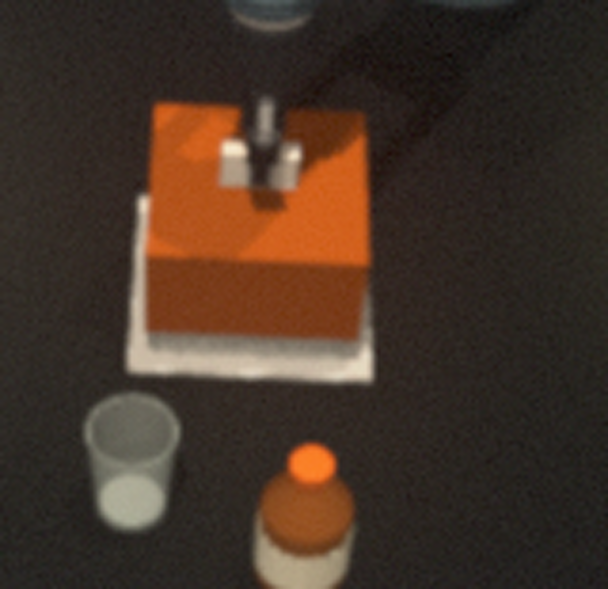

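The cover is square over the tray, held level with its rim just above the raised edge and the near face's bottom edge at crop (147–360, 335). I lower it in small steps.

```bash
python3 -m pendant '[[0.037,0.037,0.3,0,0,0.01,-1],[0,0,0.1,0,0,0,-1],[0,0,0,0,0,0,-1]]'>/dev/null; python3 st.py
python3 -m pendant '[[0,0,0.1,0,0,0,-1],[0,0,0,0,0,0,-1]]'>/dev/null; python3 st.py
python3 -m pendant '[[0,0,0.1,0,0,0,-1],[0,0,0,0,0,0,-1]]'>/dev/null; python3 st.py
python3 -m pendant '[[0,0,0.1,0,0,0,-1],[0,0,0,0,0,0,-1]]'>/dev/null; python3 st.py
```

```text
t32.8 tray xy mm [-0.  -0.1] z 137.2 F tray [ 0.2 -0.8] -3.5 tilt 0.01 open 0.0149
t33.0 tray xy mm [ 0.1 -0.1] z 135.3 F tray [-0.2 -0.9] -3.1 tilt 0.02 open 0.0148
t33.2 tray xy mm [ 0.  -0.1] z 133.3 F tray [0.1 0.6] -2.5 tilt 0.01 open 0.0152
t33.3 tray xy mm [-0.  -0.1] z 131.2 F tray [-0.4  0.3] -2.9 tilt 0.01 open 0.0152
```

Past the edge with no contact. I continue down.

```bash
python3 -m pendant '[[0,0,0.15,0,0,0,-1],[0,0,0.15,0,0,0,-1],[0,0,0.1,0,0,0,-1],[0,0,0,0,0,0,-1]]'>/dev/null; python3 st.py
python3 -m pendant '[[0,0,0.15,0,0,0,-1],[0,0,0.1,0,0,0,-1],[0,0,0,0,0,0,-1]]'>/dev/null; python3 st.py
python3 -m pendant '[[0,0,0.1,0,0,0,-1],[0,0,0,0,0,0,-1]]'>/dev/null; python3 st.py
python3 -m pendant '[[0,0,0.06,0,0,0,-1],[0,0,0,0,0,0,-1]]'>/dev/null; python3 st.py
```

```text
t33.7 tray xy mm [-0.3  0.1] z 122.7 F tray [0.9 1.1] -3.7 tilt 0.05 open 0.0151
t33.9 tray xy mm [-0.1  0.1] z 117.9 F tray [ 0.6 -0.5] -3.1 tilt 0.02 open 0.0147
t34.1 tray xy mm [ 0. -0.] z 116.2 F tray [ 0.3 -0.3] -2.4 tilt 0.01 open 0.0148
t34.2 tray xy mm [ 0.1 -0.1] z 115.1 F tray [-0.1  0.4] -2.8 tilt 0.02 open 0.0146
```

```bash

python3 -m pendant '[[0,0,0.04,0,0,0,-1],[0,0,0,0,0,0,-1]]'>/dev/null; python3 st.py
python3 -m pendant '[[0,0,0.04,0,0,0,-1],[0,0,0,0,0,0,-1]]'>/dev/null; python3 st.py
python3 -m pendant '[[0,0,0.03,0,0,0,-1],[0,0,0,0,0,0,-1]]'>/dev/null; python3 st.py
```

```text
t34.4 tray xy mm [ 0.1 -0.1] z 114.4 F tray [-0.2  0.6] -3.2 tilt 0.02 open 0.0148
t34.6 tray xy mm [ 0.3 -0.2] z 113.9 F tray [ 0.3 -0.2] -1.3 tilt 0.05 open 0.0147
t34.8 tray xy mm [ 0.3 -0.2] z 113.8 F tray [-3.7  2.2] 4.3 tilt 0.04 open 0.0148
```

Seated: contact came at the predicted 114 mm. Now I release, retreat and look.

```bash
python3 -m pendant '[[0,0,-0.02,0,0,0,-0.4],[0,0,0,0,0,0,0],[0,0,0,0,0,0,0.4],[0,0,0,0,0,0,0.6],[0,0,-0.3,0,0,0,0.6],[0,0,-0.8,0,0,0,0.6],[0,0,-0.9,0,0,0,0.6],[0,0,-0.9,0,0,0,0.6]]'|grep -E 'tcp|ft|open'
python3 -m pendant '[[0,0.9,-0.9,0,0,0,0.6],[0,0.9,-0.9,0,0,0,0.6],[0,0.9,-0.9,0,0,0,0.6],[0,0.9,-0.5,0,0,0,0.6],[0,0.9,0,0,0,0,0.6],[0,0.9,0,0,0,0,0.6],[0,0.9,0,0,0,0,0.6],[0,0.9,0,0,0,0,0.6]]'|grep -E 'tcp|ft'
python3 -m pendant '[[0.9,0,0,0,0,0,0.6],[0.9,0,0,0,0,0,0.6],[0.9,0,0,0,0,0,0.6],[0.9,0,0,0,0,0,0.6],[0.9,0,0,0,0,0,0.6],[0.9,0,0,0,0,0,0.6],[0.9,0,0,0,0,0,0.6],[0.9,0,0,0,0,0,0.6]]'|grep -E 'tcp|ft'
python3 - <<'E'
from p import *
a=grab('top','e_t.png');b=grab('scene','e_s.png')
cv2.imwrite('pics/e.png',np.hstack([cv2.resize(a[165:305,190:330],(395,395),interpolation=2),cv2.resize(b[135:275,240:380],(395,395),interpolation=2)])[:,:,::-1])
from m import fitsq
H=cv2.cvtColor(a,cv2.COLOR_RGB2HSV)
mo=((H[...,0]<20)&(H[...,1]>150)&(H[...,2]>150)|(H[...,1]<90)&(H[...,2]>110)).astype(np.uint8)
mo=((H[...,0]<20)&(H[...,1]>150)&(H[...,2]>110)).astype(np.uint8);mo[:170]=0;mo[300:]=0;mo[:,:195]=0;mo[:,330:]=0
k=max(cv2.findContours(mo,0,cv2.CHAIN_APPROX_NONE)[0],key=cv2.contourArea)
for z in(.095,.115):print(z,fitsq(k,'top',z))
E
```

```text
tcp_pos: [0.533, 0.0142, 0.1722]
ft_force: [-0.3, 0.9, -0.3]
opening: 0.0684
tcp_pos: [0.4005, -0.0436, 0.2359]
ft_force: [1.2, -0.7, 0.0]
tcp_pos: [0.459, -0.1763, 0.2359]
ft_force: [-0.1, -0.4, 0.4]
0.095 (array([0.53293467, 0.01352228], dtype=float32), array([ -66.4,   23.7,  113.5, -156.6], dtype=float32), array([0.1633, 0.1732, 0.1624, 0.1733], dtype=float32))
0.115 (array([0.53016514, 0.01242495], dtype=float32), array([ -66.5,   23.7,  113.5, -156.6], dtype=float32), array([0.1602, 0.1701, 0.1593, 0.1699], dtype=float32))
```

View pics/e.png

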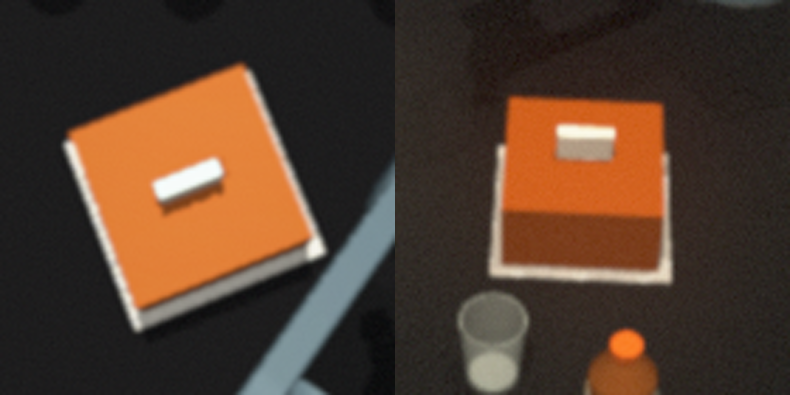

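The cover sits centred and level on the tray, with a strip of base showing all round in the scene view; the beaker and bottles are where they were. The fit gives its centre at (0.533, 0.0135) and its angle as 23.6°. The robot touches nothing, so I hand the job in.

```bash
python3 -c "
from workcell import env
print(env.close_job())"
```

```text
the job is handed in; nothing more can be done
None
```

The three jars went into the empty tray corners, four now standing snug and upright, and the cover is seated level over them; I handed the job in at about 37 s of the 72 s, and the hand-in returned no verdict.

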